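# Complete the relay bank and hold the starter key over

## Robot

A 6-joint arm with a two-finger parallel gripper is mounted at the origin on a cart in front of the work surface, level with it; the furniture and walls round the work are solid. World frame = base frame: x ahead of the robot, y to its left, z up, the work surface at z = 0. Lengths are in m, angles in rad, forces in N, time in s.
With the tool pointing down it reaches from about 0.25 to 0.85 m from the base axis. Payload 12.5 kg.
Tool frame: the origin (TCP) lies midway between the tips of the shut fingers; the grasp point (between the pads) lies 19 mm behind it; z points along the fingers, y is the line along which they close (so a half turn about z gives the same grasp; the last joint's range is limited). The gripper opens to 93 mm and grips with 3 to 60 N. Pads are 15 mm wide; open, the fingers measure 128 mm over their backs; the gripper's body (75 mm by 188 mm) begins 65 mm behind the grasp point.
Start: joints at [1.065, 0.351, 1.652, -0, 1.139, -0.085], TCP at [0.225, 0.502, 0.219] pointing down, gripper open.
Joint ranges: [-2.75, 2.75], [-0.79, 2.1], [0.01, 2.65], [-1.57, 4.71], [0.07, 3.14], [-2.87, 2.87]. Speed limits (rad/s): [2.22, 2.22, 2.79, 3.14, 3.14, 3.14].

## Interface

Orientations are given as a 3x3 rotation matrix whose columns are the frame's x, y, z axes.
In Python, from station import arm gives the robot as it stands.
- The arm moves only by the shell command python3 -m handwheel 'ROWS'. ROWS is JSON, a list of rows, each an object with "angular": the turn, a rotation vector about the tool's x, y, z in degrees, a list of three; "translation": the shift along the tool's x, y, z in mm, a list of three; "fingers": the opening, from 0 (shut) to 1 (fully open). In form: [{"angular": [ax, ay, az], "translation": [tx, ty, tz], "fingers": fingers}, ...]. A call has exactly 10 rows; each row is the pose to reach, as a shift and turn from the pose commanded when the call began, along the tool's axes at that moment; what a row does not reach only later rows make up. A row lasts 1/10 s, in which the tool goes at most 50 mm and 8.59 degrees, less where a joint would pass 70% of its speed; a pose out of reach is approached as far as the arm can. A call with a gripper value outside its range is refused whole. The fingers move at their own pace and stop on an object; the grip force is fixed at half the most. Time passes only in rows, so rows that repeat a pose let the fingers close, or fill a call up. It gives the time, the measured TCP pose, the force, the opening and the grip force at its end, in the units of the state.
- arm.sense(): the state, without advancing time (a new reading comes with each control period).
- arm.get_image(name): name is "scene" or "side" or "wrist"; returns a dict with "img" (420x560x3 uint8, red, green, blue), "intrinsics" (3x3 intrinsics, pixels), "R" (3x3) and "t" (3): a world point X has camera coordinates R X + t; the wrist camera has in their place "tool_from_camera" (4x4, takes a point from camera to tool coordinates, whose origin is the TCP and whose axes are the flange's). Camera axes: x right, y down, z forward; pixel columns grow to the right and rows downward; lengths in m; the calibration is good to about 2 mm. A picture is of the moment at which its call begins: read the wrist's pose just before it. There is no depth.
- arm.close_job(): hands the job in; it is judged then, once.
The state is a dict: "t": time; "qpos": joint angles; "qd": joint speeds; "effort": joint torques, N m; "position": TCP position; "ee_rot": TCP orientation; "ft_force": force on the tool from outside, world axes, zero at the start; "moment": the same for the moment, N m; "gripper_width": finger opening in m; "grip_force": force on a finger pad.
Only numpy, scipy, OpenCV 4.12 (cv2) and the standard library are available. Lean on these libraries where they do the work, as an engineer would, in place of code of your own. Each camera call takes 0.05 s, during which the arm holds its last target. There are 200 camera calls.

## Task

Get the starter-circuit test box ready and crank it: plug the spare relays from the dish fully home into the sockets that are empty, leaving the relays already fitted where they are. Then push the square-headed key from the wooden block all the way into the key switch (its pins are sticky, so rock the key if it catches), turn it clockwise about a quarter turn to its stop, and finish while still holding it there, because the switch springs back. Do not take the round-headed key.

Things in the scene. Friction and masses are not known exactly. Their poses are not given: they have to be found in the camera images.
- test_box: grey metal test box with aluminium face, 150 (x) x 215 (y) x 50 mm high, fixed; origin under its centre, z up, x away from the operator. Relay row on the left (+y) part of its face, key switch on the right with its axis at x -15, y -70 mm (nut 41 mm across). Flat meter, pilot lamp and two binding posts (20 mm high, at x +52 mm) along the back edge.
- socket_a: one of four like grey relay sockets, 44 x 34 x 18 mm, fixed in a row along the box's y, 34 mm apart, in any order; two are empty at the start. Origin under its centre, on the box's face (50 mm over the table), axes as the box's. Recess 28.4 mm square, 10 mm deep, 2 mm lead-in; a relay drops in when square to it (any quarter turn). Seated, the relay's origin is 2 mm above the socket's.
- socket_b: one of four like grey relay sockets, 44 x 34 x 18 mm, fixed in a row along the box's y, 34 mm apart, in any order; two are empty at the start. Origin under its centre, on the box's face (50 mm over the table), axes as the box's. Recess 28.4 mm square, 10 mm deep, 2 mm lead-in; a relay drops in when square to it (any quarter turn). Seated, the relay's origin is 2 mm above the socket's.
- socket_c: one of four like grey relay sockets, 44 x 34 x 18 mm, fixed in a row along the box's y, 34 mm apart, in any order; two are empty at the start. Origin under its centre, on the box's face (50 mm over the table), axes as the box's. Recess 28.4 mm square, 10 mm deep, 2 mm lead-in; a relay drops in when square to it (any quarter turn). Seated, the relay's origin is 2 mm above the socket's.
- socket_d: one of four like grey relay sockets, 44 x 34 x 18 mm, fixed in a row along the box's y, 34 mm apart, in any order; two are empty at the start. Origin under its centre, on the box's face (50 mm over the table), axes as the box's. Recess 28.4 mm square, 10 mm deep, 2 mm lead-in; a relay drops in when square to it (any quarter turn). Seated, the relay's origin is 2 mm above the socket's.
- relay_a: one of four like black cube relays, 26 x 26 x 34 mm high, upright; origin under its centre at the tips of its 6 mm pins, z up (the 26 mm square body spans z 6 to 34 mm). At the start it is either fitted in a socket or a spare standing in the dish.
- relay_b: one of four like black cube relays, 26 x 26 x 34 mm high, upright; origin under its centre at the tips of its 6 mm pins, z up (the 26 mm square body spans z 6 to 34 mm). At the start it is either fitted in a socket or a spare standing in the dish.
- relay_c: one of four like black cube relays, 26 x 26 x 34 mm high, upright; origin under its centre at the tips of its 6 mm pins, z up (the 26 mm square body spans z 6 to 34 mm). At the start it is either fitted in a socket or a spare standing in the dish.
- relay_d: one of four like black cube relays, 26 x 26 x 34 mm high, upright; origin under its centre at the tips of its 6 mm pins, z up (the 26 mm square body spans z 6 to 34 mm). At the start it is either fitted in a socket or a spare standing in the dish.
- dish: low aluminium parts dish, 100 x 115 mm, 16 mm high, 3 mm floor and walls, fixed; origin under its centre. The two spare relays stand in it, about 50 mm apart along its y.
- key_block: wooden key block, 110 (x) x 40 (y) x 38 mm high, fixed; origin under its centre. Two slots 56 mm apart along its x hold the two keys upright, blades down, heads resting on its top; a key lifts straight out.
- square_key: the switch's key: rectangular black head 32 wide (its x) x 10 thick (y) x 34 mm high (z) over a steel blade 14 wide x 4 thick x 28 mm long, bevelled over the last 4 mm. Origin at the centre of the head's underside (shoulder), z up; head z 0 to 34 mm, blade z 0 to -28 mm. Either way round fits. Free to lift, blade down.
- round_key: another key, which does not fit the switch (blade 18 mm wide): round black head 32 mm across, 10 mm thick, 36 mm high. Origin and axes as for the square key.
- keyway (a point): centre of the face of the switch's turning brass plug (26 mm across), 62 mm over the table; z up out of the lock, x along the slot. Slot 16 (x) x 6 (y) mm, 30 mm deep, 2 mm lead-in. Two sprung pins at its ends, 8 and 17 mm down, catch the blade's tip: a straight push needs 9 to 18 N, about 5 N if rocked 0.06 to 0.1 rad about its axis. Home: shoulder on the face.
- lock_plug (a joint): turn of the plug, rad: 0 = off (slot along the box's x), growing clockwise seen from above to the stop at 1.45 (start). It springs back to 0 when let go (about 0.09 N m at the stop). The key has about 0.14 rad of play in the slot and gives a little in the grip, so the hand must turn about 0.2 rad further than the plug.

How it is judged:
On the way, in this order (a step that is already met when the one before it is completed fails the run):
1. every socket holds a fully seated relay (((horizontal distance between relay_a and socket_a below 0.003 m and z of relay_a in the frame of socket_a between -0.001 and 0.005 m and angle between relay_a's own z axis and vertical below 0.1 rad) or (horizontal distance between relay_b and socket_a below 0.003 m and z of relay_b in the frame of socket_a between -0.001 and 0.005 m and angle between relay_b's own z axis and vertical below 0.1 rad) or (horizontal distance between relay_c and socket_a below 0.003 m and z of relay_c in the frame of socket_a between -0.001 and 0.005 m and angle between relay_c's own z axis and vertical below 0.1 rad) or (horizontal distance between relay_d and socket_a below 0.003 m and z of relay_d in the frame of socket_a between -0.001 and 0.005 m and angle between relay_d's own z axis and vertical below 0.1 rad)) and ((horizontal distance between relay_a and socket_b below 0.003 m and z of relay_a in the frame of socket_b between -0.001 and 0.005 m and angle between relay_a's own z axis and vertical below 0.1 rad) or (horizontal distance between relay_b and socket_b below 0.003 m and z of relay_b in the frame of socket_b between -0.001 and 0.005 m and angle between relay_b's own z axis and vertical below 0.1 rad) or (horizontal distance between relay_c and socket_b below 0.003 m and z of relay_c in the frame of socket_b between -0.001 and 0.005 m and angle between relay_c's own z axis and vertical below 0.1 rad) or (horizontal distance between relay_d and socket_b below 0.003 m and z of relay_d in the frame of socket_b between -0.001 and 0.005 m and angle between relay_d's own z axis and vertical below 0.1 rad)) and ((horizontal distance between relay_a and socket_c below 0.003 m and z of relay_a in the frame of socket_c between -0.001 and 0.005 m and angle between relay_a's own z axis and vertical below 0.1 rad) or (horizontal distance between relay_b and socket_c below 0.003 m and z of relay_b in the frame of socket_c between -0.001 and 0.005 m and angle between relay_b's own z axis and vertical below 0.1 rad) or (horizontal distance between relay_c and socket_c below 0.003 m and z of relay_c in the frame of socket_c between -0.001 and 0.005 m and angle between relay_c's own z axis and vertical below 0.1 rad) or (horizontal distance between relay_d and socket_c below 0.003 m and z of relay_d in the frame of socket_c between -0.001 and 0.005 m and angle between relay_d's own z axis and vertical below 0.1 rad)) and ((horizontal distance between relay_a and socket_d below 0.003 m and z of relay_a in the frame of socket_d between -0.001 and 0.005 m and angle between relay_a's own z axis and vertical below 0.1 rad) or (horizontal distance between relay_b and socket_d below 0.003 m and z of relay_b in the frame of socket_d between -0.001 and 0.005 m and angle between relay_b's own z axis and vertical below 0.1 rad) or (horizontal distance between relay_c and socket_d below 0.003 m and z of relay_c in the frame of socket_d between -0.001 and 0.005 m and angle between relay_c's own z axis and vertical below 0.1 rad) or (horizontal distance between relay_d and socket_d below 0.003 m and z of relay_d in the frame of socket_d between -0.001 and 0.005 m and angle between relay_d's own z axis and vertical below 0.1 rad))), for 0.2 s.
2. the square-headed key, fully home, is turned to start (value of joint lock_plug above 1.2 rad and distance between square_key and keyway below 0.004 m), for 0.2 s.
At the end, for the whole second after the job is handed in: Each socket holds an upright relay within 3 mm of its centre and of fully seated; the square key is upright in the switch, shoulder within 4 mm of the face; the plug is past 1.2 rad (of 1.45); the fingers grip the key with over 2 N; the round key is within 15 mm of its start (all of step 1 and all of step 2 and angle between square_key's own z axis and vertical below 0.12 rad and contact force between the fingers and square_key above 2 N and distance of round_key from where it was at the start of the episode below 0.015 m); the arm keeps its last pose, push and grip.
It fails at once if a relay that was already fitted was pulled out or displaced (distance of any of relay_a, relay_b from where it was at the start of the episode above 0.012 m).
It fails at once if the round-headed key was moved (distance of round_key from where it was at the start of the episode above 0.015 m).
It also fails if it takes over 69 s, if anything falls off the work surface, if the arm or the gripper's body presses on something with over 40 N, if the wrist force passes 120 N, or if a joint passes its speed limit or range.

## Working session

There is one attempt and no reset: what is moved stays moved. The work goes in short steps, Python scripts to look and compute and a shell command to move; the robot and the scene stay as the last step left them, time stands still between calls to the robot, and variables do not carry over. Pictures are saved under pics/ and viewed, at most 10 in all, crops included, and the job is handed in when it is done.

```bash
mkdir -p pics; ls; cat > h.py <<'E'
import numpy as np, cv2
from station import arm
def grab(n):
    s=arm.sense(); d=arm.get_image(n); K=np.array(d["intrinsics"])
    if n=="wrist":
        T=np.array(d["tool_from_camera"]); Rt=np.array(s["ee_rot"]); p=np.array(s["position"])
        Rc=Rt@T[:3,:3]; c=Rt@T[:3,3]+p
    else:
        R=np.array(d["R"]); Rc=R.T; c=-R.T@np.array(d["t"])
    return d["img"],K,Rc,c
def ray(px,K,Rc,c,z):
    px=np.atleast_2d(np.array(px,float)); v=np.c_[px,np.ones(len(px))]@np.linalg.inv(K).T@Rc.T
    return c+v*((z-c[2])/v[:,2])[:,None]
def proj(X,K,Rc,c):
    v=(np.atleast_2d(X)-c)@Rc; u=v@K.T; return u[:,:2]/u[:,2:]
def save(n,img): cv2.imwrite("pics/"+n,img[:,:,::-1])
E
python3 - <<'E'
from h import *
s=arm.sense(); print(s)
for n in("scene","side","wrist"):
    i,K,R,c=grab(n); save(n+"0.png",i); print(n,K.tolist(),R.round(3).tolist(),c.round(3))
E
```

```text
pics
{'t': 0.0, 'qpos': array([ 1.06542545e+00,  3.51233042e-01,  1.65239384e+00, -8.50994683e-07,
        1.13908216e+00, -8.46220470e-02]), 'qd': array([-0.00015774,  0.00088967, -0.00024099, -0.00031749,  0.00020893,
       -0.00056367]), 'effort': array([ 3.86468033e-03, -4.97332799e+01, -2.85244203e+01,  7.01019145e-02,
        2.57918111e-02, -9.02366105e-05]), 'position': array([0.22447408, 0.50175052, 0.21811467]), 'ee_rot': array([[-9.12783463e-01,  4.08443458e-01, -5.39805446e-04],
       [ 4.08443804e-01,  9.12782945e-01, -9.77212800e-04],
       [ 9.35890300e-05, -1.11246387e-03, -9.99999377e-01]]), 'ft_force': array([ 0.37333992, -0.30287987, -0.41784297]), 'moment': array([-0.03148024,  0.0121006 , -0.01858276]), 'grip_force': 0.0, 'gripper_width': 0.09297916838080804}
scene [[511.8402533146427, 0.0, 284.8194695648736], [0.0, 511.8402533146427, 208.68770790944558], [0.0, 0.0, 1.0]] [[-0.885, -0.302, 0.354], [-0.465, 0.594, -0.656], [-0.012, -0.746, -0.666]] [0.224 0.72  0.747]
side [[542.6068434981436, 0.0, 279.09206557348267], [0.0, 542.6068434981436, 220.97525280437915], [0.0, 0.0, 1.0]] [[-1.0, 0.013, -0.015], [0.019, 0.488, -0.873], [-0.004, -0.873, -0.488]] [0.56  1.271 0.752]
wrist [[346.85748556011055, 0.0, 273.7988460040842], [0.0, 346.85748556011055, 206.07693199553017], [0.0, 0.0, 1.0]] [[0.408, 0.883, 0.233], [0.913, -0.395, -0.104], [-0.0, 0.255, -0.967]] [0.162 0.531 0.384]
```

View pics/scene0.png

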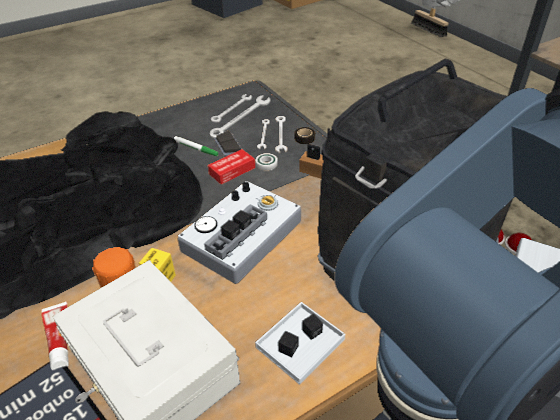

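View pics/side0.png

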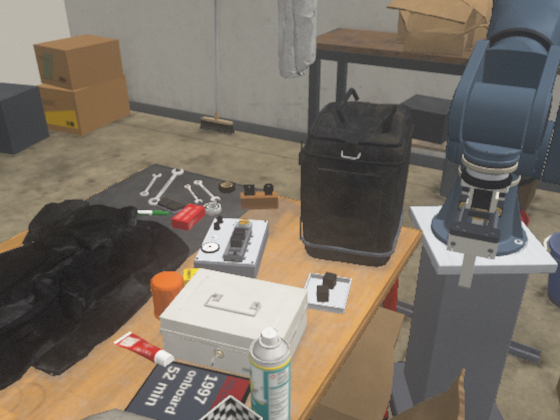

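View pics/wrist0.png

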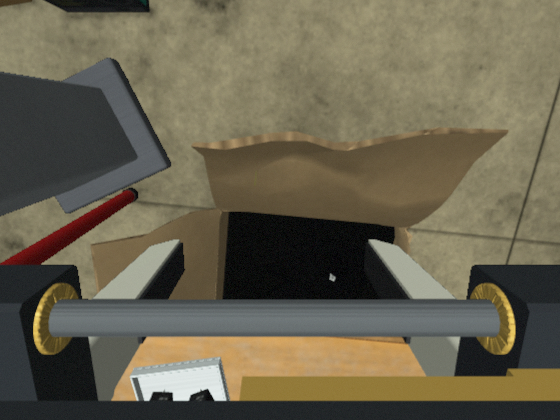

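The scene view shows the dish rim around (256..346, 303..381) with spares at (289,343) and (313,324). The box face spans (180..300, 183..270), with two relays fitted in the middle of the row and the end sockets apparently empty. The key block is at (312,158), partly behind the bag. The side view shows the keys at (248,189) and (268,189) on a block at (258,200). The wrist view shows only the floor and the dish edge.

```bash
python3 - <<'E'
from h import *
np.set_printoptions(precision=3,suppress=True)
S=grab("scene"); D=grab("side"); W=grab("wrist")
s=arm.sense()
print("tcp in wrist",proj(s["position"],*W[1:]), "grasp",proj(s["position"]-0.019*np.array(s["ee_rot"])[:,2],*W[1:]))
print("dish",ray([(256,344),(303,303),(346,335),(298,381)],*S[1:],.016)); print(" side",ray([(305,303),(310,273),(351,280),(346,310)],*D[1:],.016))
print("box scene",ray([(180,238),(237,270),(300,208),(243,184)],*S[1:],.05)); print(" side",ray([(199,259),(208,219),(268,222),(261,266)],*D[1:],.05))
print("relays spare scn",ray([(288,336),(312,317)],*S[1:],.037)); 
print("key block side",ray([(238,195),(278,195)],*D[1:],.038),"heads",ray([(248,185),(268,185)],*D[1:],.07))
print("bag side near bottom",ray([(303,248),(390,262)],*D[1:],0),"scene",ray([(320,255),(325,290)],*S[1:],0), "bag top", ray([(310,105),(411,107),(303,155),(406,170)],*D[1:],.3))
a=cv2.resize(S[0][170:400,170:360],None,fx=3,fy=3,interpolation=cv2.INTER_CUBIC)
b=cv2.resize(D[0][170:320,190:360],None,fx=4,fy=4,interpolation=cv2.INTER_CUBIC)
save("a.png",a[:600]);save("b.png",b)
E
```

```text
tcp in wrist [[272.311 253.85 ]] grasp [[272.158 269.866]]
dish [[0.498 0.319 0.016]
 [0.466 0.208 0.016]
 [0.373 0.235 0.016]
 [0.406 0.347 0.016]]
 side [[0.489 0.324 0.016]
 [0.47  0.209 0.016]
 [0.377 0.24  0.016]
 [0.402 0.35  0.016]]
box scene [[0.735 0.2   0.05 ]
 [0.594 0.219 0.05 ]
 [0.567 0.017 0.05 ]
 [0.712 0.003 0.05 ]]
 side [[ 0.732  0.194  0.05 ]
 [ 0.729 -0.001  0.05 ]
 [ 0.569  0.02   0.05 ]
 [ 0.585  0.227  0.05 ]]
relays spare scn [[0.451 0.293 0.037]
 [0.433 0.242 0.037]]
key block side [[ 0.657 -0.166  0.038]
 [ 0.539 -0.163  0.038]] heads [[ 0.627 -0.167  0.07 ]
 [ 0.568 -0.165  0.07 ]]
bag side near bottom [[0.478 0.072 0.   ]
 [0.265 0.143 0.   ]] scene [[0.494 0.074 0.   ]
 [0.448 0.151 0.   ]] bag top [[ 0.449 -0.191  0.3  ]
 [ 0.176 -0.164  0.3  ]
 [ 0.489  0.169  0.3  ]
 [ 0.283  0.256  0.3  ]]
```

View pics/b.png

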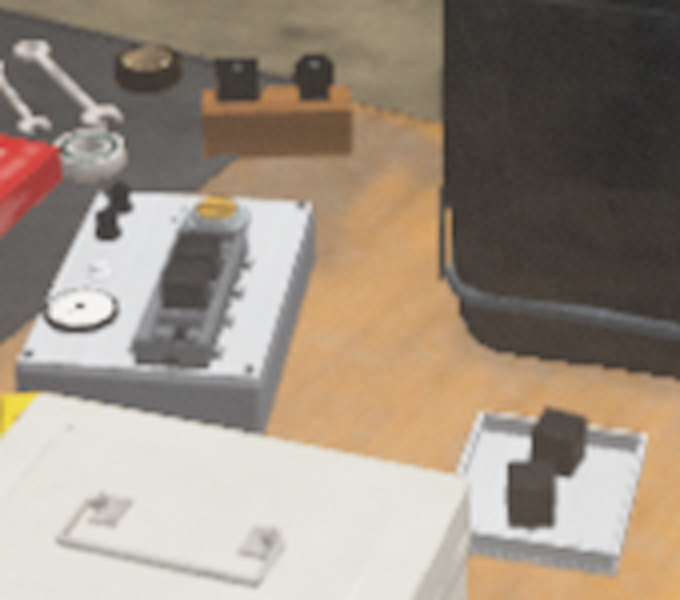

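The side crop shows the square key at crop (237,78), the farther-x one, and the round key at (315,76). The empty sockets look to be at the row's ends. Next I move above the dish with the fingers closing along its x.

```bash
cat >> h.py <<'E'
def togo(p,phi):
    "shift/turn from the measured pose to TCP p with tool x at world angle phi (deg), tool straight down"
    s=arm.sense(); R=np.array(s["ee_rot"]); d=(np.array(p)-s["position"])*1000
    f=np.radians(phi); G=np.array([[np.cos(f),np.sin(f),0],[np.sin(f),-np.cos(f),0],[0,0,-1]])
    a=np.degrees(cv2.Rodrigues(R.T@G)[0].ravel())
    print("t",round(s["t"],2),"pos",np.round(s["position"],4),"phi",round(np.degrees(np.arctan2(R[1,0],R[0,0])),2),"F",np.round(s["ft_force"],1),"w",round(s["gripper_width"],4),"| shift",np.round(R.T@d,1),"turn",np.round(a,2))
E
R='{"angular":[0,0,82],"translation":[-292,-124,-60],"fingers":0.6}'
python3 -m handwheel '[{"angular":[0,0,8],"translation":[-30,-13,-40],"fingers":0.6},{"angular":[0,0,16],"translation":[-70,-30,-60],"fingers":0.6},{"angular":[0,0,24],"translation":[-110,-47,-60],"fingers":0.6},{"angular":[0,0,32],"translation":[-150,-64,-60],"fingers":0.6},{"angular":[0,0,40],"translation":[-190,-81,-60],"fingers":0.6},{"angular":[0,0,48],"translation":[-230,-98,-60],"fingers":0.6},{"angular":[0,0,56],"translation":[-265,-112,-60],"fingers":0.6},{"angular":[0,0,64],"translation":[-285,-121,-60],"fingers":0.6},{"angular":[0,0,73],"translation":[-292,-124,-60],"fingers":0.6},{"angular":[0,0,82],"translation":[-292,-124,-60],"fingers":0.6}]'
python3 - <<'E'
from h import *
W=grab("wrist"); save("w1.png",W[0]); togo([.44,.27,.2],74)
E
```

```text
t: 1.3
position: [0.4413, 0.2685, 0.2785]
ee_rot: [[0.271, 0.962, -0.0], [0.962, -0.271, -0.0], [-0.0, -0.0, -1.0]]
ft_force: [0.6, 0.8, -0.3]
gripper_width: 0.0559
grip_force: 0.0
t 1.35 pos [0.4409 0.269  0.2785] phi 73.74 F [1.1 0.1 1.4] w 0.0557 | shift [ 0.7 -1.2 78.5] turn [-0.01  0.01 -0.26]
```

View pics/w1.png

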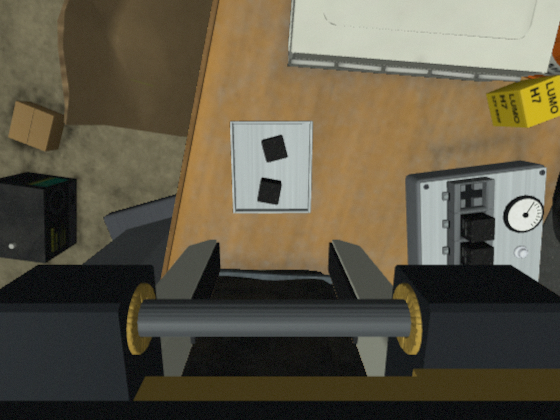

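The wrist view shows the dish at (232..311,122..213) with spare relays at (274,148) and (269,190), slightly turned. The box at right has an empty socket at about (470,192) and fitted relays at (477,226) and (473,254).

```bash
cat >> h.py <<'E'
def blobs(W,roi,thr,amin,inv=True):
    x0,y0,x1,y1=roi; g=cv2.cvtColor(W[0],cv2.COLOR_RGB2GRAY)[y0:y1,x0:x1]
    m=((g<thr) if inv else (g>thr)).astype(np.uint8)
    cs,_=cv2.findContours(m,cv2.RETR_EXTERNAL,cv2.CHAIN_APPROX_NONE)
    return [c.reshape(-1,2)+[x0,y0] for c in cs if cv2.contourArea(c)>amin]
def rect(W,pts,z):
    X=(ray(pts,*W[1:],z)[:,:2]*1000).astype(np.float32); (c,s,a)=cv2.minAreaRect(X); return np.round(c,1),np.round(s,1),round(a,1)
E
python3 - <<'E'
from h import *
W=grab("wrist"); s=arm.sense(); print(W[3].round(3))
for t in (45,60,90):
    for c in blobs(W,(238,128,306,207),t,80): print(t,rect(W,c,.037),rect(W,c,.02),len(c))
g=cv2.cvtColor(W[0],cv2.COLOR_RGB2GRAY); print(g[134:164:2,260:290:2])
c=max(blobs(W,(222,112,325,222),140,500,False),key=len); print("dish",rect(W,c,.016))
E
```

```text
[0.462 0.337 0.445]
45 (array([433. , 253.2]), array([28.5, 23.8]), 63.1) (array([431.8, 249.7]), array([29.7, 24.8]), 63.1) 79
45 (array([452.1, 300.3]), array([25.4, 23.8]), 88.7) (array([451.7, 298.7]), array([26.5, 24.8]), 88.7) 77
60 (array([433. , 253.1]), array([28.9, 24.3]), 63.9) (array([431.8, 249.6]), array([30.1, 25.3]), 63.9) 80
60 (array([452. , 300.4]), array([25.6, 24.2]), 88.7) (array([451.6, 298.9]), array([26.7, 25.2]), 88.7) 78
90 (array([432.9, 253. ]), array([29.1, 24.9]), 63.9) (array([431.7, 249.5]), array([30.3, 25.9]), 63.9) 82
90 (array([452.1, 300.2]), array([26.6, 25.1]), 89.4) (array([451.7, 298.7]), array([27.7, 26.2]), 89.4) 79
[[183 179 185 187 188 187 189 192 189 185 156 181 183 186 189]
 [187 180 184 189 190 186 167 153  91  30  24  94 185 190 190]
 [185 180 172 159 102  54  14  24  32  29  30  29 179 187 189]
 [186 111  18  23  28  34  34  36  34  26  34  33 161 191 189]
 [186  36  33  32  30  32  33  46  31  33  35  30 144 190 188]
 [185  74  31  31  33  31  34  34  29  28  31  36  77 190 190]
 [186 113  30  25  33  28  35  30  35  29  33  35  28 181 191]
 [186 143  33  30  33  36  32  29  30  32  39  33  35 168 191]
 [188 181  48  34  30  37  35  34  36  29  33  29  34 138 190]
 [185 180  85  32  30  34  35  31  31  32  33  35  37  75 192]
 [187 181 120  37  34  40  31  24  34  36  31  33  34  35 182]
 [186 182 158  41  33  32  30  32  31  36  31  36  32  32 171]
 [187 180 184  55  34  32  35  38  34  34  27  72 125 147 191]
 [186 183 182  98  37  30  34  69 115 144 176 186 186 189 191]
 [186 182 185 163 107 143 158 192 187 187 181 188 182 191 188]]
dish (array([441.4, 275.5]), array([114.9, 100.7]), 74.0)
```

Dish checks out (115 x 101 mm, centre 441,276), relay 1 is at (452,300) yaw -1°, and relay 2 at about (433,252) yaw -26°. Now I grasp relay 1.

```bash
python3 -m handwheel '[{"angular":[0,0,-5],"translation":[12,1,15],"fingers":0.6},{"angular":[0,0,-10],"translation":[25,2,45],"fingers":0.6},{"angular":[0,0,-15.3],"translation":[33,2,80],"fingers":0.6},{"angular":[0,0,-15.3],"translation":[33,2,120],"fingers":0.6},{"angular":[0,0,-15.3],"translation":[33,2,160],"fingers":0.6},{"angular":[0,0,-15.3],"translation":[33,2,190],"fingers":0.6},{"angular":[0,0,-15.3],"translation":[33,2,210],"fingers":0.6},{"angular":[0,0,-15.3],"translation":[33,2,225],"fingers":0.6},{"angular":[0,0,-15.3],"translation":[33,2,232],"fingers":0.6},{"angular":[0,0,-15.3],"translation":[33,2,232],"fingers":0.6}]'
python3 - <<'E'
from h import *
togo([.452,.300,.021],89)
E
```

```text
t: 2.4
position: [0.4507, 0.3009, 0.0461]
ee_rot: [[-0.003, 1.0, -0.001], [1.0, 0.003, -0.001], [-0.001, -0.001, -1.0]]
ft_force: [0.0, -0.5, -0.1]
gripper_width: 0.0558
grip_force: 0.0
t 2.4 pos [0.4507 0.3009 0.0461] phi 90.17 F [ 0.  -0.5 -0.1] w 0.0558 | shift [-0.9  1.3 25.1] turn [-0.06  0.03  1.17]
```

```bash
python3 -m handwheel '[{"angular":[0,0,0],"translation":[-0.5,1,12],"fingers":0.6},{"angular":[0,0,0],"translation":[-0.5,1,25],"fingers":0.6},{"angular":[0,0,0],"translation":[-0.5,1,25],"fingers":0.3},{"angular":[0,0,0],"translation":[-0.5,1,25],"fingers":0.1},{"angular":[0,0,0],"translation":[-0.5,1,25],"fingers":0.1},{"angular":[0,0,0],"translation":[-0.5,1,25],"fingers":0.1},{"angular":[0,0,0],"translation":[-0.5,1,25],"fingers":0.1},{"angular":[0,0,0],"translation":[-0.5,1,15],"fingers":0.1},{"angular":[0,0,0],"translation":[-0.5,1,-15],"fingers":0.1},{"angular":[0,0,0],"translation":[-0.5,1,-50],"fingers":0.1}]'
python3 - <<'E'
from h import *
togo([.60,.185,.24],82.5)
E
```

```text
t: 3.4
position: [0.4516, 0.3, 0.0975]
ee_rot: [[-0.0, 1.0, -0.002], [1.0, 0.0, -0.001], [-0.001, -0.002, -1.0]]
ft_force: [0.4, -0.4, 0.3]
gripper_width: 0.0257
grip_force: 30.0
t 3.4 pos [0.4516 0.3    0.0975] phi 90.0 F [ 0.4 -0.4  0.3] w 0.0257 | shift [-115.2  148.2 -142.7] turn [-0.09  0.06  7.5 ]
```

```bash
python3 -m handwheel '[{"angular":[0,0,0],"translation":[0,0,-40],"fingers":0.1},{"angular":[0,0,1],"translation":[0,10,-85],"fingers":0.1},{"angular":[0,0,2],"translation":[-20,40,-125],"fingers":0.1},{"angular":[0,0,4],"translation":[-50,75,-155],"fingers":0.1},{"angular":[0,0,6],"translation":[-85,110,-175],"fingers":0.1},{"angular":[0,0,7.5],"translation":[-120,140,-182],"fingers":0.1},{"angular":[0,0,7.5],"translation":[-150,160,-182],"fingers":0.1},{"angular":[0,0,7.5],"translation":[-170,168,-182],"fingers":0.1},{"angular":[0,0,7.5],"translation":[-170,168,-182],"fingers":0.1},{"angular":[0,0,7.5],"translation":[-170,168,-182],"fingers":0.1}]'
python3 - <<'E'
from h import *
W=grab("wrist"); togo([.62,.13,.28],82.5); np.savez("w2.npz",a=W[0],K=W[1],R=W[2],c=W[3]); save("w2.png",W[0])
E
```

```text
t: 4.4
position: [0.6198, 0.1305, 0.279]
ee_rot: [[0.131, 0.991, -0.0], [0.991, -0.131, 0.0], [0.0, -0.0, -1.0]]
ft_force: [0.3, 0.6, 0.1]
gripper_width: 0.0258
grip_force: 30.0
t 4.45 pos [0.6196 0.1311 0.279 ] phi 82.52 F [-0.3 -0.6 -0.1] w 0.0257 | shift [-1.   0.5 -1. ] turn [-0.   -0.02  0.02]
```

View pics/w2.png

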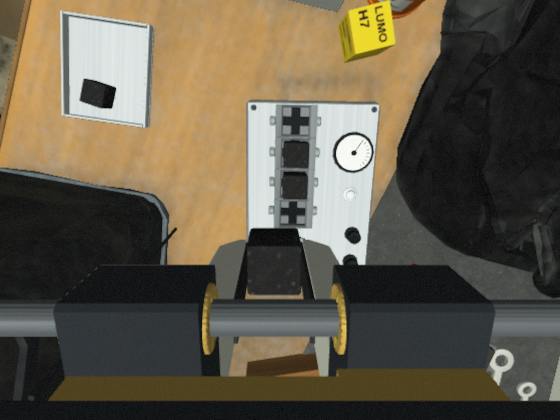

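The wrist view over the box shows the socket row at cols 278..313, rows 105..228. The empty sockets (crosses) are at (295,121) and (293,212), with the fitted relays between them at (295,153) and (294,185).

```bash
python3 - <<'E'
from h import *
d=np.load("w2.npz"); W=(d["a"],d["K"],d["R"],d["c"]); g=cv2.cvtColor(W[0],cv2.COLOR_RGB2GRAY)
np.set_printoptions(linewidth=220)
print("row107",g[107,268:322]); print("row121",g[121,268:322]); print("row226",g[222,268:322])
print("col295",g[98:145,295]); print("col294",g[195:236,293]); print("col 281", g[98:235,281])
for t in (140,):
    b=[c for c in blobs(W,(255,100,335,234),t,800)]; print([ (cv2.boundingRect(c.astype(np.int32)),rect(W,c,.068)) for c in b])
b=max(blobs(W,(235,90,400,234),150,500,False),key=len); print("face",rect(W,b,.05))
print("crosses z.058",ray([(295,121),(293,212)],*W[1:],.058),"top z.068",ray([(295,121),(293,212)],*W[1:],.068),W[3])
E
```

```text
row107 [223 220 219 221 222 224 224 200 157 145 146 143 145 130  96 109 118 121 120 121 119 122 124  91  69  67  66  66  67  67  73  80  95 116 121 123 122 121 120 115 112 106 125 144 151 152 152 150 149 174 208 223 224 224]
row121 [221 194 165 173 184 183 151 121 136 142 141 139 137 115  73  42  37  34  37  40  35  37  37  39  36  37  38  37  39  40  39  39  42  41  45  42  37  38  35  37  49 106 132 149 155 151 150 147 147 174 184 184 159 206]
row226 [224 224 223 225 227 201 156 138 135 129 128 105 106 123 133 131 133 131 132 132  78  38  33  28  34  35  30  32  79 129 140 140 137 140 139 139 122 116 131 146 149 149 144 142 192 219 223 224 221 222 221 221 219 221]
col295 [152 155 130  96 112 166 189 123  88  66  35  41  42  38  41  41  37  39  42  38  40  39  35  37  41  38  36  39  39  40  37  33  39  38  37  36  64  94 116 126 109  88  59  19  25  40  40]
col294 [ 43  41  44  41  92 117  74  36  34  32  34  32  31  35  29  34  32  32  29  32  29  30  26  33  32  32  34  35  45  56  75  99  90  55  18  11  13  15  15   9  12]
col 281 [141 134 109 105 135 181 179 128 131 130 128 127 127 125 121 123 121 120 123 119 119 116 115 115 117 115 111 110 110 109 108 109 108 108 107 106 104 106 112 121 120 109 106 105 106 105 101 100 100 101  98  98  97  95
  95  89  86  81  91  98  96  94  95  93  95  93  93  88  86 101 127 131 102  94 103 103 101 107 114 107  81  65  63  62  59  59  57  63  77 111 128 128 129 126 125 125 110  73  78  93 121 130 110 108 128 127 127 128
 120  86  42  43  46  35  39  40  47  82 116 129 131 128 131 133 123  91  64  80  96  94  60   7  12  13  13  12  16]
[((255, 105, 61, 129), (array([634.8, 138.3]), array([144.5,  58. ]), 78.3))]
face (array([669.6, 134. ]), array([153. , 156.6]), 82.5)
crosses z.058 [[0.65260086 0.19111465 0.058     ]
 [0.63845708 0.08964713 0.058     ]] top z.068 [[0.65202974 0.19135288 0.068     ]
 [0.63825135 0.09250666 0.068     ]] [0.63049351 0.20033609 0.4450877 ]
```

Cross spacing 102.4 mm matches 3 x 34 mm, and yaw is about -8°. Now moving relay 1 over the far socket (653,191).

```bash
python3 -m handwheel '[{"angular":[0,0,0.3],"translation":[30,12,0],"fingers":0.1},{"angular":[0,0,0.3],"translation":[55,22,10],"fingers":0.1},{"angular":[0,0,0.3],"translation":[64,25,40],"fingers":0.1},{"angular":[0,0,0.3],"translation":[64,25,80],"fingers":0.1},{"angular":[0,0,0.3],"translation":[64,25,120],"fingers":0.1},{"angular":[0,0,0.3],"translation":[64,25,150],"fingers":0.1},{"angular":[0,0,0.3],"translation":[64,25,170],"fingers":0.1},{"angular":[0,0,0.3],"translation":[64,25,180],"fingers":0.1},{"angular":[0,0,0.3],"translation":[64,25,184],"fingers":0.1},{"angular":[0,0,0.3],"translation":[64,25,184],"fingers":0.1}]'
python3 - <<'E'
from h import *
togo([.653,.1914,.070],82.1)
E
```

```text
t: 5.45
position: [0.6533, 0.1912, 0.0953]
ee_rot: [[0.135, 0.991, 0.001], [0.991, -0.135, 0.0], [0.0, 0.001, -1.0]]
ft_force: [0.3, 1.1, 0.0]
gripper_width: 0.0254
grip_force: 30.0
t 5.45 pos [0.6533 0.1912 0.0953] phi 82.24 F [0.3 1.1 0. ] w 0.0254 | shift [ 0.2 -0.4 25.2] turn [ 0.03 -0.01  0.14]
```

Lower about 25 mm, watching the force.

```bash
python3 -m handwheel '[{"angular":[0,0,0],"translation":[0,0,5],"fingers":0.1},{"angular":[0,0,0],"translation":[0,0,9],"fingers":0.1},{"angular":[0,0,0],"translation":[0,0,12],"fingers":0.1},{"angular":[0,0,0],"translation":[0,0,15],"fingers":0.1},{"angular":[0,0,0],"translation":[0,0,18],"fingers":0.1},{"angular":[0,0,0],"translation":[0,0,20],"fingers":0.1},{"angular":[0,0,0],"translation":[0,0,22],"fingers":0.1},{"angular":[0,0,0],"translation":[0,0,24],"fingers":0.1},{"angular":[0,0,0],"translation":[0,0,25],"fingers":0.1},{"angular":[0,0,0],"translation":[0,0,25],"fingers":0.1}]'
python3 - <<'E'
from h import *
togo([.653,.1914,.070],82.1)
E
```

```text
t: 6.45
position: [0.6526, 0.1912, 0.0706]
ee_rot: [[0.136, 0.991, -0.002], [0.991, -0.136, 0.001], [0.001, -0.002, -1.0]]
ft_force: [-8.7, 2.6, 10.7]
gripper_width: 0.026
grip_force: 30.0
t 6.45 pos [0.6526 0.1912 0.0706] phi 82.19 F [-8.7  2.6 10.7] w 0.026 | shift [0.3 0.4 0.6] turn [-0.1  -0.03  0.09]
```

Reached seated depth with a light side push, so I release and lift.

```bash
python3 -m handwheel '[{"angular":[0,0,0],"translation":[0,-1,0],"fingers":0.3},{"angular":[0,0,0],"translation":[0,-1,0],"fingers":0.55},{"angular":[0,0,0],"translation":[0,-1,0],"fingers":0.55},{"angular":[0,0,0],"translation":[0,-1,0],"fingers":0.55},{"angular":[0,0,0],"translation":[0,-1,-10],"fingers":0.55},{"angular":[0,0,0],"translation":[0,-1,-40],"fingers":0.55},{"angular":[0,0,0],"translation":[-10,-10,-80],"fingers":0.55},{"angular":[0,0,0],"translation":[-40,-20,-120],"fingers":0.55},{"angular":[0,0,0],"translation":[-61,-33,-170],"fingers":0.55},{"angular":[0,0,0],"translation":[-61,-33,-208],"fingers":0.55}]'
python3 - <<'E'
from h import *
W=grab("wrist"); togo([.433,.2515,.021],64); np.savez("w3.npz",a=W[0],K=W[1],R=W[2],c=W[3])
cr=W[0][0:240,220:420]; save("w3.png",cv2.resize(cr,None,fx=2.4,fy=2.4,interpolation=cv2.INTER_CUBIC))
E
```

```text
t: 7.45
position: [0.6111, 0.1329, 0.2804]
ee_rot: [[0.137, 0.991, 0.0], [0.991, -0.137, -0.0], [-0.0, 0.0, -1.0]]
ft_force: [0.9, 1.6, 0.0]
gripper_width: 0.0513
grip_force: 0.0
t 7.5 pos [0.6137 0.1337 0.2886] phi 82.14 F [ 0.9 -0.2  6.3] w 0.0511 | shift [  91.2 -198.   265.7] turn [ 0.59 -0.26 18.14]
```

View pics/w3.png

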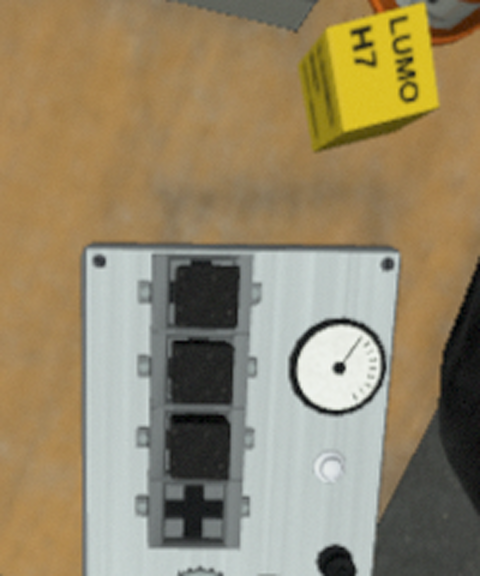

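The far socket now holds relay 1, level and similar in size to its neighbours at crop (204,295). The near empty socket is at crop (195,510). Next relay 2.

```bash
python3 -m handwheel '[{"angular":[0,0,3],"translation":[20,-40,0],"fingers":0.6},{"angular":[0,0,6],"translation":[40,-85,0],"fingers":0.6},{"angular":[0,0,9],"translation":[60,-125,20],"fingers":0.6},{"angular":[0,0,12],"translation":[80,-165,50],"fingers":0.6},{"angular":[0,0,15],"translation":[90,-193,90],"fingers":0.6},{"angular":[0,0,18.1],"translation":[90.6,-193.5,130],"fingers":0.6},{"angular":[0,0,18.1],"translation":[90.6,-193.5,170],"fingers":0.6},{"angular":[0,0,18.1],"translation":[90.6,-193.5,205],"fingers":0.6},{"angular":[0,0,18.1],"translation":[90.6,-193.5,230],"fingers":0.6},{"angular":[0,0,18.1],"translation":[90.6,-193.5,230],"fingers":0.6}]'
python3 - <<'E'
from h import *
togo([.433,.2515,.021],64)
E
```

```text
t: 8.5
position: [0.4315, 0.25, 0.0455]
ee_rot: [[0.437, 0.9, -0.004], [0.9, -0.437, -0.002], [-0.004, -0.003, -1.0]]
ft_force: [0.3, -0.0, -0.0]
gripper_width: 0.0556
grip_force: 0.0
t 8.5 pos [0.4315 0.25   0.0455] phi 64.1 F [ 0.3 -0.  -0. ] w 0.0556 | shift [ 2.1  0.8 24.5] turn [-0.17  0.2   0.1 ]
```

```bash
python3 -m handwheel '[{"angular":[0,0,0],"translation":[1,0.5,12],"fingers":0.6},{"angular":[0,0,0],"translation":[1,0.5,25],"fingers":0.6},{"angular":[0,0,0],"translation":[1,0.5,25],"fingers":0.3},{"angular":[0,0,0],"translation":[1,0.5,25],"fingers":0.1},{"angular":[0,0,0],"translation":[1,0.5,25],"fingers":0.1},{"angular":[0,0,0],"translation":[1,0.5,25],"fingers":0.1},{"angular":[0,0,0],"translation":[1,0.5,25],"fingers":0.1},{"angular":[0,0,0],"translation":[1,0.5,15],"fingers":0.1},{"angular":[0,0,0],"translation":[1,0.5,-15],"fingers":0.1},{"angular":[0,0,0],"translation":[1,0.5,-50],"fingers":0.1}]'
python3 - <<'E'
from h import *
togo([.638,.0905,.18],82.1)
E
```

```text
t: 9.5
position: [0.4332, 0.251, 0.0985]
ee_rot: [[0.437, 0.9, -0.002], [0.9, -0.437, -0.001], [-0.001, -0.001, -1.0]]
ft_force: [0.6, -0.2, 0.5]
gripper_width: 0.0257
grip_force: 30.0
t 9.5 pos [0.4332 0.251  0.0985] phi 64.1 F [ 0.6 -0.2  0.5] w 0.0257 | shift [-55.  254.3 -81.7] turn [ -0.08   0.07 -18.  ]
```

```bash
python3 -m handwheel '[{"angular":[0,0,0],"translation":[0,0,-40],"fingers":0.1},{"angular":[0,0,-3],"translation":[0,20,-85],"fingers":0.1},{"angular":[0,0,-6],"translation":[0,60,-125],"fingers":0.1},{"angular":[0,0,-9],"translation":[-10,105,-150],"fingers":0.1},{"angular":[0,0,-12],"translation":[-20,150,-155],"fingers":0.1},{"angular":[0,0,-15],"translation":[-30,195,-155],"fingers":0.1},{"angular":[0,0,-18],"translation":[-45,235,-145],"fingers":0.1},{"angular":[0,0,-18],"translation":[-55.4,253.5,-110],"fingers":0.1},{"angular":[0,0,-18],"translation":[-55.4,253.5,-82],"fingers":0.1},{"angular":[0,0,-18],"translation":[-55.4,253.5,-70],"fingers":0.1}]'
python3 - <<'E'
from h import *
W=grab("wrist"); togo([.637,.0905,.070],82.1); save("w4.png",W[0])
E
```

```text
t: 10.5
position: [0.6365, 0.09, 0.1654]
ee_rot: [[0.139, 0.99, -0.004], [0.99, -0.139, -0.0], [-0.001, -0.004, -1.0]]
ft_force: [-0.5, -0.1, -0.1]
gripper_width: 0.0256
grip_force: 30.0
t 10.55 pos [0.6362 0.0905 0.1648] phi 82.08 F [-0.7  0.2 -2.1] w 0.0261 | shift [ 0.2  1.2 94.8] turn [-0.25  0.05 -0.02]
```

```bash
python3 -m handwheel '[{"angular":[0,0,0],"translation":[0,0.5,30],"fingers":0.1},{"angular":[0,0,0],"translation":[0,0.5,55],"fingers":0.1},{"angular":[0,0,0],"translation":[0,0.5,68],"fingers":0.1},{"angular":[0,0,0],"translation":[0,0.5,76],"fingers":0.1},{"angular":[0,0,0],"translation":[0,0.5,81],"fingers":0.1},{"angular":[0,0,0],"translation":[0,0.5,85],"fingers":0.1},{"angular":[0,0,0],"translation":[0,0.5,89],"fingers":0.1},{"angular":[0,0,0],"translation":[0,0.5,93],"fingers":0.1},{"angular":[0,0,0],"translation":[0,0.5,96],"fingers":0.1},{"angular":[0,0,0],"translation":[0,0.5,96],"fingers":0.1}]'
python3 - <<'E'
from h import *
togo([.637,.0905,.070],82.1)
E
```

```text
t: 11.55
position: [0.6369, 0.092, 0.0753]
ee_rot: [[0.137, 0.991, -0.003], [0.991, -0.137, 0.002], [0.001, -0.003, -1.0]]
ft_force: [-23.5, 5.6, 35.4]
gripper_width: 0.0271
grip_force: 30.7
t 11.55 pos [0.6369 0.092  0.0753] phi 82.1 F [-23.5   5.6  35.4] w 0.0271 | shift [-1.5  0.4  5.3] turn [-0.16 -0.07  0.  ]
```

Catching on the +x lead-in, so I back up, shift 2 mm toward -x and retry.

```bash
python3 -m handwheel '[{"angular":[0,0,0],"translation":[0,0,-8],"fingers":0.1},{"angular":[0,0,0],"translation":[1,-2.2,-12],"fingers":0.1},{"angular":[0,0,0],"translation":[1,-2.2,-12],"fingers":0.1},{"angular":[0,0,0],"translation":[1,-2.2,-8],"fingers":0.1},{"angular":[0,0,0],"translation":[1,-2.2,-5],"fingers":0.1},{"angular":[0,0,0],"translation":[1,-2.2,-3],"fingers":0.1},{"angular":[0,0,0],"translation":[1,-2.2,-1],"fingers":0.1},{"angular":[0,0,0],"translation":[1,-2.2,0],"fingers":0.1},{"angular":[0,0,0],"translation":[1,-2.2,0],"fingers":0.1},{"angular":[0,0,0],"translation":[1,-2.2,0],"fingers":0.1}]'
python3 - <<'E'
from h import *
togo([.637,.0905,.070],82.1)
E
```

```text
t: 12.55
position: [0.6359, 0.092, 0.0714]
ee_rot: [[0.137, 0.991, -0.0], [0.991, -0.137, -0.0], [-0.0, -0.0, -1.0]]
ft_force: [-1.1, 0.9, -0.8]
gripper_width: 0.0266
grip_force: 29.1
t 12.55 pos [0.6359 0.092  0.0714] phi 82.1 F [-1.1  0.9 -0.8] w 0.0266 | shift [-1.3  1.3  1.4] turn [-0.03  0.01  0.  ]
```

```bash
python3 -m handwheel '[{"angular":[0,0,0],"translation":[0,0,0],"fingers":0.3},{"angular":[0,0,0],"translation":[0,0,0],"fingers":0.55},{"angular":[0,0,0],"translation":[0,0,0],"fingers":0.55},{"angular":[0,0,0],"translation":[0,0,-15],"fingers":0.55},{"angular":[0,0,0],"translation":[0,0,-35],"fingers":0.55},{"angular":[0,0,0],"translation":[0,0,-35],"fingers":0.2},{"angular":[0,0,0],"translation":[0,0,-35],"fingers":0},{"angular":[0,0,0],"translation":[0,0,-35],"fingers":0},{"angular":[0,0,0],"translation":[0,0,-35],"fingers":0},{"angular":[0,0,0],"translation":[0,0,-35],"fingers":0}]'
python3 -m handwheel '[{"angular":[0,0,0],"translation":[0,0,3],"fingers":0},{"angular":[0,0,0],"translation":[0,0,6],"fingers":0},{"angular":[0,0,0],"translation":[0,0,9],"fingers":0},{"angular":[0,0,0],"translation":[0,0,12],"fingers":0},{"angular":[0,0,0],"translation":[0,0,15],"fingers":0},{"angular":[0,0,0],"translation":[0,0,17],"fingers":0},{"angular":[0,0,0],"translation":[0,0,18.5],"fingers":0},{"angular":[0,0,0],"translation":[0,0,19.5],"fingers":0},{"angular":[0,0,0],"translation":[0,0,20],"fingers":0},{"angular":[0,0,0],"translation":[0,0,20],"fingers":0}]'
```

```text
t: 13.55
position: [0.6358, 0.0919, 0.1061]
ee_rot: [[0.137, 0.991, -0.001], [0.991, -0.137, -0.0], [-0.0, -0.001, -1.0]]
ft_force: [0.8, -1.4, -0.4]
gripper_width: 0.0157
grip_force: 0.0
t: 14.55
position: [0.6361, 0.092, 0.0867]
ee_rot: [[0.137, 0.991, 0.0], [0.991, -0.137, 0.0], [0.0, 0.0, -1.0]]
ft_force: [0.1, 0.1, -1.1]
gripper_width: 0.0002
grip_force: 0.0
```

Both relays appear down: the closed fingers met nothing above 86.7 mm, and seated relay tops sit at 86 mm. Now I go view the keys and the switch.

```bash
python3 -m handwheel '[{"angular":[0,0,0],"translation":[0,0,-40],"fingers":0},{"angular":[0,0,-8],"translation":[0,0,-85],"fingers":0.3},{"angular":[0,0,-16],"translation":[-20,10,-130],"fingers":0.3},{"angular":[0,0,-24],"translation":[-50,20,-170],"fingers":0.3},{"angular":[0,0,-32],"translation":[-85,33,-200],"fingers":0.3},{"angular":[0,0,-40],"translation":[-120,46,-213],"fingers":0.3},{"angular":[0,0,-48],"translation":[-150,60,-213],"fingers":0.3},{"angular":[0,0,-56],"translation":[-174,68,-213],"fingers":0.3},{"angular":[0,0,-64],"translation":[-174,68,-213],"fingers":0.3},{"angular":[0,0,-72],"translation":[-174,68,-213],"fingers":0.3}]'
python3 -m handwheel '[{"angular":[0,0,-8],"translation":[0,0,0],"fingers":0.3},{"angular":[0,0,-16],"translation":[0,0,0],"fingers":0.3},{"angular":[0,0,-22],"translation":[0,0,0],"fingers":0.3},{"angular":[0,0,-26],"translation":[0,0,0],"fingers":0.3},{"angular":[0,0,-26],"translation":[0,0,0],"fingers":0.3},{"angular":[0,0,-26],"translation":[0,0,0],"fingers":0.3},{"angular":[0,0,-26],"translation":[0,0,0],"fingers":0.3},{"angular":[0,0,-26],"translation":[0,0,0],"fingers":0.3},{"angular":[0,0,-26],"translation":[0,0,0],"fingers":0.3},{"angular":[0,0,-26],"translation":[0,0,0],"fingers":0.3}]'
python3 - <<'E'
from h import *
W=grab("wrist"); togo([.68,-.09,.3],180); np.savez("w5.npz",a=W[0],K=W[1],R=W[2],c=W[3]); save("w5.png",W[0])
E
```

```text
t: 15.55
position: [0.6795, -0.0907, 0.2995]
ee_rot: [[-0.901, 0.433, -0.0], [0.433, 0.901, 0.0], [0.0, 0.0, -1.0]]
ft_force: [-0.0, -0.3, -0.4]
gripper_width: 0.0277
grip_force: 0.0
t: 16.55
position: [0.6795, -0.0897, 0.2997]
ee_rot: [[-1.0, -0.001, -0.0], [-0.001, 1.0, -0.0], [0.0, -0.0, -1.0]]
ft_force: [-0.2, 0.5, -0.4]
gripper_width: 0.0278
grip_force: 0.0
t 16.6 pos [ 0.6795 -0.0897  0.2997] phi -179.91 F [-0.5 -0.9  0.4] w 0.028 | shift [-0.5 -0.3 -0.3] turn [0.   0.   0.09]
```

View pics/w5.png

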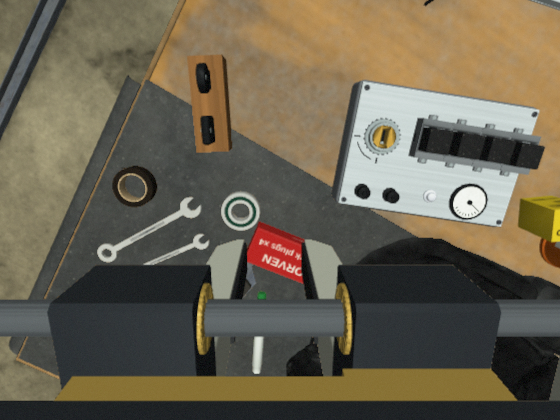

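The view shows the square key head at (208,129), the larger-x one, and the round key at (203,77). The brass plug is at (382,135) with its slot upright, and all four sockets on the right are filled.

```bash
python3 - <<'E'
from h import *
np.set_printoptions(linewidth=220,precision=1,suppress=True)
d=np.load("w5.npz"); W=(d["a"],d["K"],d["R"],d["c"]); g=cv2.cvtColor(W[0],cv2.COLOR_RGB2GRAY)
print("cam",W[3]*1000)
for roi in ((190,105,228,150),(190,58,228,98)):
    for c in blobs(W,roi,55,60):
        print("key",rect(W,c,.072),rect(W,c,.038),cv2.boundingRect(c.astype(np.int32)))
print(g[112:148:3,196:222])
hsv=cv2.cvtColor(W[0],cv2.COLOR_RGB2HSV); h=hsv[110:160,360:405]
m=((h[:,:,0]>12)&(h[:,:,0]<35)&(h[:,:,1]>110)&(h[:,:,2]>90)).astype(np.uint8)
c=max(cv2.findContours(m,cv2.RETR_EXTERNAL,cv2.CHAIN_APPROX_NONE)[0],key=cv2.contourArea).reshape(-1,2)+[360,110]
(cc,r)=cv2.minEnclosingCircle(c.astype(np.float32)); e=cv2.fitEllipse(c); print("plug",cc,r,e,ray([cc,e[0]],*W[1:],.062)*1000)
print(g[122:148:2,370:396])
# block top
hb=((hsv[:,:,0]>5)&(hsv[:,:,0]<20)&(hsv[:,:,1]>110)).astype(np.uint8)[45:160,180:240]
c=max(cv2.findContours(hb,cv2.RETR_EXTERNAL,cv2.CHAIN_APPROX_NONE)[0],key=cv2.contourArea).reshape(-1,2)+[180,45]; print("block",rect(W,c,.038))
E
```

```text
cam [610.6 -89.7 465.7]
key (array([ 627.4, -162.9]), array([30.5, 13.9]), 2.4) (array([ 628.8, -169.2]), array([33.1, 15.1]), 2.4) (201, 116, 14, 29)
key (array([ 572.7, -165.3]), array([29.4, 14.3]), 3.5) (array([ 569.4, -171.8]), array([31.9, 15.5]), 3.5) (196, 63, 15, 30)
key (array([ 572.7, -141.6]), array([39.4,  2.8]), 2.3) (array([ 569.4, -146. ]), array([42.8,  3. ]), 2.3) (223, 58, 5, 40)
[[117 116 112 112 112 112 119 123 124 126 125 124 122 115 113 113 111 110 107 103 105 105 105 105 110 110]
 [118 116 116 113 112 101  99 100 101 101  99  96  95  91  87  90 100 106 105 105 102 104 106 103 105 104]
 [113 116 113 112  69  30  24  29  32  35  32  28  20   7   4   9   9  66  99 104 104 105 105 104 102 105]
 [114 114 118 114  76  31  27  27  29  33  34  26  21  15  15   7   9  51  95 106 105 106 103 105 103 104]
 [114 117 117 113  78  35  24  28  29  34  32  27  21  11   8  14   8  28  92 107 107 106 106 104 107 102]
 [112 115 117 113 102  59  27  28  30  34  37  27  20  15  41  28  10  13  94 107 107 106 102 106 105 103]
 [111 115 118 117 128  80  25  27  31  31  35  32  26  3
[... 1548 characters left out ...]
154 177 124  83 110 133 149 163 169 167 159  98  42  32  49  62  63  88 125 159 169 172 150 129 108  88]
 [151 173 122 103 135 155 167 172 170 169 131  65  33  35  57  67  69 107 152 166 167 168 153 134 116  98]
 [142 167 134 105 150 167 167 168 169 164 106  50  35  48  62  66  86 124 161 168 168 165 155 138 112 147]
 [ 98 158 173 151 154 165 167 166 167 135 146 167 180 122  70  66 103 149 163 167 166 166 161 145 143 163]
 [ 98 114 163 157 110 126 166 169 165 134 121 119 124 107  91  92 123 161 168 168 170 168 175 163 166 172]
 [157 115 107 146 170 158 151 161 137 126 128 126 115 102  85  73  95 154 174 160 162 163 173 173 167 163]]
block (array([ 599.4, -165.1]), array([110.2,  45.1]), 2.6)
```

Checks out: block 110 mm long at yaw +2.6°, the square key is 28 mm from its centre at (627,-166), and the plug is at about (634.6,36.2). Going down to the square key.

```bash
python3 -m handwheel '[{"angular":[0,0,-2.5],"translation":[20,-30,20],"fingers":0.35},{"angular":[0,0,-2.5],"translation":[45,-65,50],"fingers":0.35},{"angular":[0,0,-2.5],"translation":[52.5,-76,90],"fingers":0.35},{"angular":[0,0,-2.5],"translation":[52.5,-76,130],"fingers":0.35},{"angular":[0,0,-2.5],"translation":[52.5,-76,165],"fingers":0.35},{"angular":[0,0,-2.5],"translation":[52.5,-76,190],"fingers":0.35},{"angular":[0,0,-2.5],"translation":[52.5,-76,205],"fingers":0.35},{"angular":[0,0,-2.5],"translation":[52.5,-76,215],"fingers":0.35},{"angular":[0,0,-2.5],"translation":[52.5,-76,215],"fingers":0.35},{"angular":[0,0,-2.5],"translation":[52.5,-76,215],"fingers":0.35}]'
python3 - <<'E'
from h import *
togo([.627,-.1658,.043],182.5)
E
```

```text
t: 17.6
position: [0.6278, -0.166, 0.0857]
ee_rot: [[-0.999, -0.045, 0.001], [-0.045, 0.999, -0.0], [-0.001, -0.001, -1.0]]
ft_force: [0.6, 0.0, 0.2]
gripper_width: 0.0324
grip_force: 0.0
t 17.6 pos [ 0.6278 -0.166   0.0857] phi -177.4 F [0.6 0.  0.2] w 0.0324 | shift [ 0.9  0.2 42.7] turn [-0.03  0.08  0.1 ]
```

```bash
python3 -m handwheel '[{"angular":[0,0,0],"translation":[0.5,0,15],"fingers":0.35},{"angular":[0,0,0],"translation":[0.5,0,28],"fingers":0.35},{"angular":[0,0,0],"translation":[0.5,0,37],"fingers":0.35},{"angular":[0,0,0],"translation":[0.5,0,42.5],"fingers":0.35},{"angular":[0,0,0],"translation":[0.5,0,42.5],"fingers":0.2},{"angular":[0,0,0],"translation":[0.5,0,42.5],"fingers":0},{"angular":[0,0,0],"translation":[0.5,0,42.5],"fingers":0},{"angular":[0,0,0],"translation":[0.5,0,42.5],"fingers":0},{"angular":[0,0,0],"translation":[0.5,0,42.5],"fingers":0},{"angular":[0,0,0],"translation":[0.5,0,42.5],"fingers":0}]'
```

```text
t: 18.6
position: [0.6269, -0.166, 0.0426]
ee_rot: [[-0.999, -0.045, 0.001], [-0.045, 0.999, -0.0], [-0.001, -0.0, -1.0]]
ft_force: [0.2, 0.9, 3.6]
gripper_width: 0.0096
grip_force: 30.0
```

Key gripped (9.6 mm, 30 N). I lift it straight out and go to a view with the switch in mid-image.

```bash
python3 -m handwheel '[{"angular":[0,0,0],"translation":[0,0,-15],"fingers":0},{"angular":[0,0,0],"translation":[0,0,-40],"fingers":0},{"angular":[0,0,0],"translation":[0,0,-80],"fingers":0},{"angular":[0,0,2],"translation":[-5,10,-125],"fingers":0},{"angular":[0,0,4],"translation":[-15,45,-160],"fingers":0},{"angular":[0,0,6],"translation":[-30,85,-190],"fingers":0},{"angular":[0,0,8],"translation":[-45,130,-207],"fingers":0},{"angular":[0,0,10.5],"translation":[-60,170,-207],"fingers":0},{"angular":[0,0,10.5],"translation":[-62,199,-207],"fingers":0},{"angular":[0,0,10.5],"translation":[-62,199,-207],"fingers":0}]'
python3 -m handwheel '[{"angular":[0,0,0],"translation":[0,0,0],"fingers":0},{"angular":[0,0,0],"translation":[0,0,0],"fingers":0},{"angular":[0,0,0],"translation":[0,0,0],"fingers":0},{"angular":[0,0,0],"translation":[0,0,0],"fingers":0},{"angular":[0,0,0],"translation":[0,0,0],"fingers":0},{"angular":[0,0,0],"translation":[0,0,0],"fingers":0},{"angular":[0,0,0],"translation":[0,0,0],"fingers":0},{"angular":[0,0,0],"translation":[0,0,0],"fingers":0},{"angular":[0,0,0],"translation":[0,0,0],"fingers":0},{"angular":[0,0,0],"translation":[0,0,0],"fingers":0}]'
cat >> h.py <<'E'
def plug(W,guess):
    u=proj(guess,*W[1:])[0].astype(int); x0,y0=u-26
    hsv=cv2.cvtColor(W[0],cv2.COLOR_RGB2HSV)[y0:y0+52,x0:x0+52]
    m=((hsv[:,:,0]>12)&(hsv[:,:,0]<35)&(hsv[:,:,1]>110)&(hsv[:,:,2]>90)).astype(np.uint8)
    c=max(cv2.findContours(m,cv2.RETR_EXTERNAL,cv2.CHAIN_APPROX_NONE)[0],key=cv2.contourArea).reshape(-1,2)+[x0,y0]
    print("plug px",cv2.fitEllipse(c),"rect",rect(W,c,.062),"world",ray([cv2.fitEllipse(c)[0]],*W[1:],.062)*1000,"guess px",u)
    return u
E
python3 - <<'E'
from h import *
W=grab("wrist"); togo([.68,.036,.25],172); u=plug(W,[.6345,.036,.062])
f=max(blobs(W,(60,0,540,235),150,3000,False),key=len); print("face",rect(W,f,.05)); np.savez("w6.npz",a=W[0],K=W[1],R=W[2],c=W[3])
save("w6.png",W[0])
E
```

```text
t: 19.6
position: [0.6793, 0.0395, 0.25]
ee_rot: [[-0.991, 0.134, 0.0], [0.134, 0.991, 0.001], [-0.0, 0.001, -1.0]]
ft_force: [0.9, -0.2, -0.1]
gripper_width: 0.0099
grip_force: 30.0
t: 20.6
position: [0.6796, 0.0358, 0.2491]
ee_rot: [[-0.991, 0.137, 0.0], [0.137, 0.991, -0.0], [-0.0, -0.0, -1.0]]
ft_force: [0.7, -0.3, -0.5]
gripper_width: 0.0098
grip_force: 30.0
t 20.65 pos [0.6796 0.0358 0.2491] phi 172.1 F [-0.  -0.6 -0.4] w 0.0097 | shift [-0.4  0.3 -0.9] turn [-0.  -0.   0.1]
plug px ((268.2064514160156, 139.7016143798828), (23.906835556030273, 24.47613525390625), 32.854976654052734) rect (array([634.6,  36.7]), array([24.1, 24.7]), 82.4) world [[634.71644555  36.87134947  62.        ]] guess px [267 139]
face (array([659.9, 104. ]), array([208.6, 143.8]), 81.5)
```

View pics/w6.png

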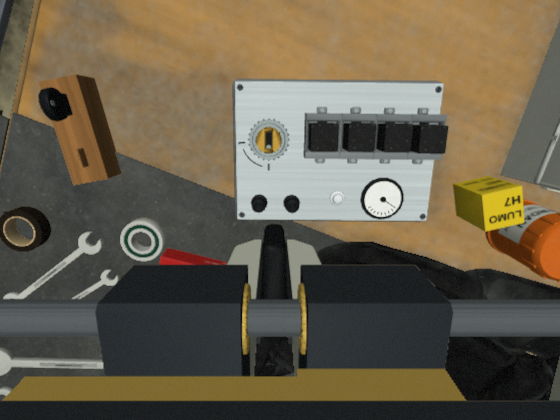

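The plug is at px (268,140), giving world (634.7,36.9). The box-centre route gives (635.3,36.8), which agrees. The square key is in hand and the round key still sits in the block at (55,103). I bring the key over the slot.

```bash
python3 -m handwheel '[{"angular":[0,0,0],"translation":[25,-3,10],"fingers":0},{"angular":[0,0,0],"translation":[45,-5.8,40],"fingers":0},{"angular":[0,0,0],"translation":[45,-5.8,75],"fingers":0},{"angular":[0,0,0],"translation":[45,-5.8,105],"fingers":0},{"angular":[0,0,0],"translation":[45,-5.8,125],"fingers":0},{"angular":[0,0,0],"translation":[45,-5.8,138],"fingers":0},{"angular":[0,0,0],"translation":[45,-5.8,145],"fingers":0},{"angular":[0,0,0],"translation":[45,-5.8,147],"fingers":0},{"angular":[0,0,0],"translation":[45,-5.8,147],"fingers":0},{"angular":[0,0,0],"translation":[45,-5.8,147],"fingers":0}]'
python3 -m handwheel '[{"angular":[0,0,0],"translation":[0,0,2],"fingers":0},{"angular":[0,0,0],"translation":[0,0,4],"fingers":0},{"angular":[0,0,0],"translation":[0,0,6],"fingers":0},{"angular":[0,0,0],"translation":[0,0,8],"fingers":0},{"angular":[0,0,0],"translation":[0,0,9.5],"fingers":0},{"angular":[0,0,0],"translation":[0,0,10.5],"fingers":0},{"angular":[0,0,0],"translation":[0,0,11],"fingers":0},{"angular":[0,0,0],"translation":[0,0,11],"fingers":0},{"angular":[0,0,0],"translation":[0,0,11],"fingers":0},{"angular":[0,0,0],"translation":[0,0,11],"fingers":0}]'
```

```text
t: 21.65
position: [0.6347, 0.0362, 0.1031]
ee_rot: [[-0.991, 0.137, 0.001], [0.137, 0.991, -0.0], [-0.001, 0.0, -1.0]]
ft_force: [0.5, 0.2, -0.9]
gripper_width: 0.0098
grip_force: 30.0
t: 22.65
position: [0.6342, 0.0362, 0.0912]
ee_rot: [[-0.991, 0.137, 0.0], [0.137, 0.991, -0.0], [-0.0, 0.0, -1.0]]
ft_force: [-0.6, -0.8, -0.9]
gripper_width: 0.0095
grip_force: 30.0
```

Entered the slot with no force. I push on while rocking about ±5°.

```bash
python3 -m handwheel '[{"angular":[0,0,0],"translation":[0,0,2],"fingers":0},{"angular":[0,0,5],"translation":[0,0,3],"fingers":0},{"angular":[0,0,0],"translation":[0,0,4],"fingers":0},{"angular":[0,0,-5],"translation":[0,0,5],"fingers":0},{"angular":[0,0,0],"translation":[0,0,6],"fingers":0},{"angular":[0,0,5],"translation":[0,0,7],"fingers":0},{"angular":[0,0,0],"translation":[0,0,8],"fingers":0},{"angular":[0,0,-5],"translation":[0,0,9],"fingers":0},{"angular":[0,0,0],"translation":[0,0,10],"fingers":0},{"angular":[0,0,0],"translation":[0,0,10],"fingers":0}]'
```

```text
t: 23.65
position: [0.6336, 0.0363, 0.0807]
ee_rot: [[-0.99, 0.139, -0.002], [0.139, 0.99, 0.0], [0.002, -0.0, -1.0]]
ft_force: [-2.8, -0.2, -1.5]
gripper_width: 0.01
grip_force: 30.0
```

```bash
python3 -m handwheel '[{"angular":[0,0,5],"translation":[0.5,0,1],"fingers":0},{"angular":[0,0,0],"translation":[0.5,0,2],"fingers":0},{"angular":[0,0,-5],"translation":[0.5,0,3.5],"fingers":0},{"angular":[0,0,0],"translation":[0.5,0,5],"fingers":0},{"angular":[0,0,5],"translation":[0.5,0,6.5],"fingers":0},{"angular":[0,0,0],"translation":[0.5,0,8],"fingers":0},{"angular":[0,0,-5],"translation":[0.5,0,9.5],"fingers":0},{"angular":[0,0,0],"translation":[0.5,0,11],"fingers":0},{"angular":[0,0,0],"translation":[0.5,0,12],"fingers":0},{"angular":[0,0,0],"translation":[0.5,0,12],"fingers":0}]'
```

```text
t: 24.65
position: [0.6339, 0.0362, 0.0691]
ee_rot: [[-0.991, 0.135, 0.0], [0.135, 0.991, -0.0], [-0.0, 0.0, -1.0]]
ft_force: [0.9, 0.8, -1.3]
gripper_width: 0.0098
grip_force: 30.0
```

```bash
python3 -m handwheel '[{"angular":[0,0,4],"translation":[0,0,1],"fingers":0},{"angular":[0,0,0],"translation":[0,0,1.5],"fingers":0},{"angular":[0,0,-4],"translation":[0,0,2],"fingers":0},{"angular":[0,0,0],"translation":[0,0,2.5],"fingers":0},{"angular":[0,0,0],"translation":[0,0,3],"fingers":0},{"angular":[0,0,0],"translation":[0,0,3],"fingers":0},{"angular":[0,0,0],"translation":[0,0,3],"fingers":0},{"angular":[0,0,0],"translation":[0,0,3],"fingers":0},{"angular":[0,0,0],"translation":[0,0,3],"fingers":0},{"angular":[0,0,0],"translation":[0,0,3],"fingers":0}]'
```

```text
t: 25.65
position: [0.6339, 0.0362, 0.0665]
ee_rot: [[-0.991, 0.136, 0.001], [0.136, 0.991, -0.0], [-0.001, -0.0, -1.0]]
ft_force: [-0.3, -0.8, 5.1]
gripper_width: 0.0096
grip_force: 30.0
```

Shoulder contact at about 5 N, at the expected height. Now I turn clockwise.

```bash
python3 -m handwheel '[{"angular":[0,0,5],"translation":[0,0,1],"fingers":0},{"angular":[0,0,10],"translation":[0,0,1],"fingers":0},{"angular":[0,0,16],"translation":[0,0,1],"fingers":0},{"angular":[0,0,22],"translation":[0,0,1],"fingers":0},{"angular":[0,0,28],"translation":[0,0,1],"fingers":0},{"angular":[0,0,34],"translation":[0,0,1],"fingers":0},{"angular":[0,0,40],"translation":[0,0,1],"fingers":0},{"angular":[0,0,46],"translation":[0,0,1],"fingers":0},{"angular":[0,0,50],"translation":[0,0,1],"fingers":0},{"angular":[0,0,50],"translation":[0,0,1],"fingers":0}]'
python3 - <<'E'
from h import *
s=arm.sense(); print(s["ft_force"].round(2),s["moment"].round(3),s["position"].round(4))
E
```

```text
t: 26.65
position: [0.6337, 0.036, 0.0663]
ee_rot: [[-0.531, 0.848, -0.0], [0.848, 0.531, -0.001], [-0.0, -0.0, -1.0]]
ft_force: [-5.8, -2.1, 13.5]
gripper_width: 0.0099
grip_force: 30.0
[-5.83 -2.09 13.53] [-0.428  1.044  0.085] [0.6337 0.036  0.0663]
```

```bash
python3 -m handwheel '[{"angular":[0,0,6],"translation":[0,0,0],"fingers":0},{"angular":[0,0,12],"translation":[0,0,0],"fingers":0},{"angular":[0,0,18],"translation":[0,0,0],"fingers":0},{"angular":[0,0,24],"translation":[0,0,0],"fingers":0},{"angular":[0,0,30],"translation":[0,0,0],"fingers":0},{"angular":[0,0,36],"translation":[0,0,0],"fingers":0},{"angular":[0,0,41],"translation":[0,0,0],"fingers":0},{"angular":[0,0,46],"translation":[0,0,0],"fingers":0},{"angular":[0,0,46],"translation":[0,0,0],"fingers":0},{"angular":[0,0,46],"translation":[0,0,0],"fingers":0}]'
python3 - <<'E'
from h import *
s=arm.sense(); print(s["ft_force"].round(2),s["moment"].round(3)); togo([.634,.036,.066],76)
W=grab("scene"); np.savez("s1.npz",a=W[0]); save("s1.png",cv2.resize(W[0][150:300,160:340],None,fx=4,fy=4,interpolation=cv2.INTER_CUBIC))
E
```

```text
t: 27.65
position: [0.6334, 0.0362, 0.0664]
ee_rot: [[0.238, 0.971, -0.001], [0.971, -0.238, -0.0], [-0.0, -0.001, -1.0]]
ft_force: [-7.2, -0.3, 17.5]
gripper_width: 0.0101
grip_force: 30.0
[-7.23 -0.3  17.47] [-0.186  1.474  0.199]
t 27.65 pos [0.6334 0.0362 0.0664] phi 76.2 F [-7.2 -0.3 17.5] w 0.0101 | shift [-0.1  0.7  0.4] turn [-0.04  0.03  0.2 ]
```

View pics/s1.png

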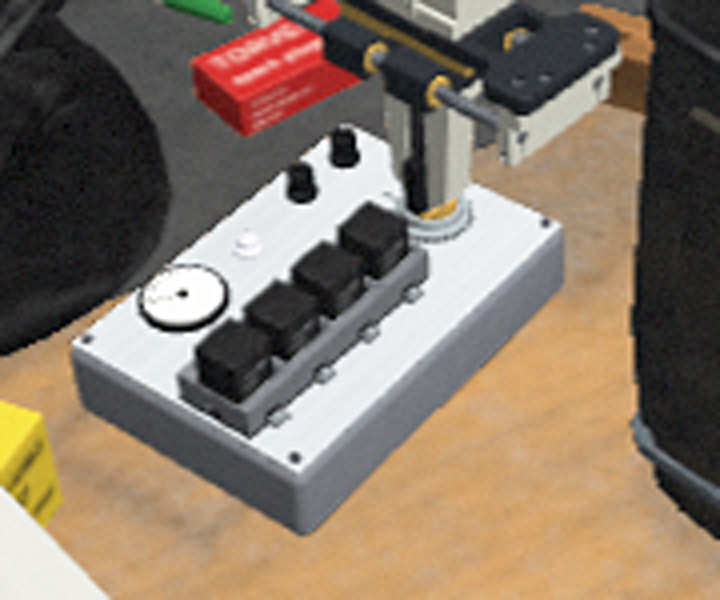

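All four relays stand level and the key's head sits on the plug. A few more degrees should confirm the stop by the moment rising.

```bash
python3 -m handwheel '[{"angular":[0,0,2],"translation":[0,-0.5,0],"fingers":0},{"angular":[0,0,4],"translation":[0,-0.5,0],"fingers":0},{"angular":[0,0,4],"translation":[0,-0.5,0],"fingers":0},{"angular":[0,0,4],"translation":[0,-0.5,0],"fingers":0},{"angular":[0,0,4],"translation":[0,-0.5,0],"fingers":0},{"angular":[0,0,4],"translation":[0,-0.5,0],"fingers":0},{"angular":[0,0,4],"translation":[0,-0.5,0],"fingers":0},{"angular":[0,0,4],"translation":[0,-0.5,0],"fingers":0},{"angular":[0,0,4],"translation":[0,-0.5,0],"fingers":0},{"angular":[0,0,4],"translation":[0,-0.5,0],"fingers":0}]'
python3 - <<'E'
from h import *
s=arm.sense(); print(s["ft_force"].round(2),s["moment"].round(3)); togo([.634,.036,.066],72)
E
```

```text
t: 28.7
position: [0.6333, 0.0362, 0.0664]
ee_rot: [[0.305, 0.952, 0.0], [0.952, -0.305, -0.001], [-0.0, 0.0, -1.0]]
ft_force: [-5.2, -0.9, 14.4]
gripper_width: 0.01
grip_force: 30.5
[-5.21 -0.87 14.36] [-0.237  1.053  0.467]
t 28.7 pos [0.6333 0.0362 0.0664] phi 72.25 F [-5.2 -0.9 14.4] w 0.01 | shift [-0.   0.7  0.4] turn [0.03 0.03 0.25]
```

The moment went from 0.20 to 0.47 N m over 4°, so the plug is hard on its stop, with the key gripped at 30 N. Handing in.

```bash
python3 -c "
from station import arm
print(arm.close_job())"
```

```text
the job is handed in; nothing more can be done
None
```

The job is handed in at about 29 s of the 69 s limit, with no verdict shown: both spare relays look seated in the empty sockets, and the square key is fully in, turned clockwise to its stop and still gripped at 30 N.

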